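# Unpin the plummet adapter and hold it over the tribrach

## Robot

A 7-joint arm with a two-finger parallel gripper is mounted at the origin on the work surface. World frame = base frame: x ahead of the robot, y to its left, z up, the work surface at z = 0. Lengths are in mm, angles in rad, forces in N, time in s.
With the tool pointing down it reaches from about 375 to 925 mm from the base axis. Payload 3.1 kg.
Tool frame: the origin (TCP) lies midway between the tips of the shut fingers; the grasp point (between the pads) lies bot.tcp_to_grasp behind it (bot.tcp_to_grasp is the distance from the TCP to the grasp point, in mm); z points along the fingers, y is the line along which they close (so a half turn about z gives the same grasp; the last joint's range is limited). The gripper opens to 85 mm and grips with 20 to 120 N. Pads are 22 mm wide; open, the fingers measure 114 mm over their backs; the gripper's body (76 mm by 85 mm) begins 54 mm behind the grasp point. The pads swing forward as they close: fully open they stand 13 mm farther back than shut.
Start: joints at [-1.341, 0.383, 0.044, 1.598, -0.018, 1.161, -0.05], TCP at [209.252, 615.399, 231.269] pointing down, gripper open.
Joint ranges: [-2.61, 2.61], [-0.41, 2.15], [-1.48, 1.57], [0, 2.5], [-1.57, 4.71], [0.05, 1.97], [-2.85, 2.85]. Speed limits (rad/s): [2.79, 2.79, 3.14, 3.14, 3.14, 3.14, 3.14].

## Interface

Orientations are given as a unit quaternion [w, x, y, z].
In Python, from workcell import bot gives the robot as it stands.
- The arm moves only by the shell command python3 -m handwheel 'ROWS' [FORCE]. ROWS is JSON, a list of rows, each an object with "travel": the shift along the world's x, y, z in m, a list of three; "rotation": the turn, a rotation vector about the world's x, y, z in rad, a list of three; "gripper": the finger opening in m, from 0 to 0.0854. A call has 1 to 20 rows; each row is the pose to reach, as a shift and turn from the pose commanded when the call began; what a row does not reach only later rows make up. A row lasts 1/10 s, in which the tool goes at most 50 mm and 8.59 degrees, less where a joint would pass 70% of its speed; a pose out of reach is approached as far as the arm can. A call with a gripper value outside its range is refused whole. The fingers move at their own pace and stop on an object; FORCE is the grip in N (left out, the last holds). Time passes only in rows, so rows that repeat a pose let the fingers close. It gives the time, the measured TCP pose, the force, the opening and the grip force at its end, in the units of the state.
- bot.observe(): the state, without advancing time (a new reading comes with each control period).
- bot.snapshot(name): name is "scene" or "top" or "wrist"; returns a dict with "image" (400x640x3 uint8, blue, green, red), "vertical_fov" (degrees; the focal length in pixels is half the picture's height over the tangent of half this angle, whatever the lens; pixels are square), "cx", "cy" (the principal point, pixels), "dist" ([k1, k2, p1, p2, k3] as OpenCV has them; the pictures are not rectified), "cam_to_world" (4x4, takes a point from camera to world coordinates). Camera axes: x right, y down, z forward; pixel columns grow to the right and rows downward; lengths in mm; the calibration is good to about 2 mm. A picture is of the moment at which its call begins. There is no depth.
- bot.hand_in(): hands the job in; it is judged then, once.
The state is a dict: "time_s": time; "q": joint angles; "joint_velocities": joint speeds; "joint_torque": joint torques, N m; "eef_pos": TCP position; "ee_rot": TCP orientation; "force": force on the tool from outside, world axes, zero at the start; "moment": the same for the moment, N m; "width": opening from 0.0 (shut) to 1.0 (fully open); "grip_force": force on a finger pad.
Only numpy, scipy, OpenCV 4.12 (cv2) and the standard library are available. Lean on these libraries where they do the work, as an engineer would, in place of code of your own. Each camera call takes 0.05 s, during which the arm holds its last target. There are 200 camera calls.

## Task

On the survey-instrument service bench, draw the steel locking pin up out of the storage dock and leave it hanging by its collar in the open notch at the dock's side. Then lift the plummet adapter out of the dock, carry it across to the tribrach on the other side of the collimator tube and finish still gripping it, level and still, with its three feet over the tribrach's three holes, its fork in line with the small stud and the feet about a centimetre above the top plate. Do not put it down or let it touch the tribrach, do not hit the collimator, and leave the other things on the bench where they are.

Things in the scene. Friction and masses are not known exactly. Their poses are not given: they have to be found in the camera images.
- dock_seat (a point): Storage dock, fixed: grey block with an aluminium top plate 130 x 100 x 15 mm, on the collimator's other side from the tribrach (left or right). Point on the axis of its three 13 mm foot holes, at the plate's top, 55 mm above the bench; z up, x to the 12 mm pin bore 60 mm ahead. The plate reaches 50 mm behind, 80 ahead, 50 to each side. Two prongs at its +y edge form the notch.
- dock_notch (a point): Middle of the notch at plate-top height: 60 mm ahead (+x) and 72 mm aside (+y) of dock_seat, same axes. A slot 13 mm wide (x), from 22 mm on the -y side (closed by the plate) to 20 mm on the +y side (open), open above, 40 mm of free air below, between prongs 12 mm wide and 15 thick, tops level with the plate. The pin's collar is to rest on them within 14 mm of this point.
- pin_grip (a point): Locking pin, loose, steel, 81 mm long, about 0.08 kg; at first upright in the dock's bore, between the adapter's fork prongs, collar resting on the fork, this point 37 mm above the plate. Point: middle of its round knob (18 mm wide, 42 tall); grip here. z up along the pin. Below the knob a collar 22 mm wide, 4 thick, then a shank 10 mm wide, 35 long. It must rise 35 mm to come free.
- pin_collar (a point): Centre of the underside of the pin's collar, 25 mm below pin_grip and 35 mm above the pin's tip; level with dock_notch when the pin hangs parked, 12 mm above the plate at the start.
- adapter_grip (a point): Plummet adapter, loose, about 0.4 kg, 78 mm tall, at first in the dock, axes along the dock's. Point on its upright axis, 45 mm above its feet's underside, at the centre of its grey block (40 mm in x, 34 in y, 45 tall; grip it across y). z up, x towards its fork. A 16 mm wide brass spigot ends 33 mm above this point; a black eyepiece 18 mm thick reaches 42 mm to -x at this height.
- adapter: The same adapter; origin on its axis at the underside of its feet, 45 mm below adapter_grip. Under its block is a disc 72 mm across, 12 mm thick, resting on the dock's plate at first, and under that three feet, 10 mm wide and 8 long, 26 mm from the axis: one at -x, two at 60 degrees either side of +x. Lift it 8 mm to free the feet.
- adapter_fork (a point): Point 60 mm ahead (+x) of adapter_grip, at its height and with its axes, straight above the gap of the adapter's fork: two prongs level with the disc, 7 mm wide, 12 mm thick, with a 14 mm gap, reaching 70 mm from the adapter's axis.
- tribrach_seat (a point): Tribrach, fixed on a yellow pedestal: dark top plate 130 x 100 x 15 mm with three 13 mm foot holes set like the adapter's feet. Point on the holes' axis at the plate's top, 75 mm above the bench; z up, x to the stud. The plate reaches 50 mm behind, 80 ahead, 50 to each side. Held rightly, adapter_grip is straight above by 45 mm plus the gap under the feet (4 to 22 mm).
- tribrach_stud (a point): Top of the small brass stud on the tribrach's plate, 8 mm wide and 8 mm high, 60 mm ahead (+x) of tribrach_seat. adapter_fork must come straight above it.
- tube_top (a point): Collimator, fixed: yellow tube 60 mm thick, 440 mm long with its eyepiece, lying roughly along world x between dock and tribrach on two supports with steel rings. Point at mid length, at the height of its highest part (the rings), 130 mm above the bench; x along the tube. Do not touch it.
- battery: Bystander: black battery block 70 x 34 x 22 mm, beside the collimator. Origin under its centre.
- vial: Bystander: round brass bubble level 32 mm wide, 14 mm tall, beside the collimator. Origin under its centre.
- screwdriver: Bystander: screwdriver lying near the robot's base. x along the tool.
- cup: Bystander: orange cup 80 mm wide, 80 mm tall, at the far side. Origin under its centre.
- prism: Bystander: black round survey prism 68 mm wide, 42 mm tall, at the far side. Origin under its centre.
- wrench: Bystander: wrench lying at the far side. x along the tool.
- lens_cap: Bystander: black lens cap 52 mm wide, 10 mm tall, at the far side. Origin under its centre.
- pin: The same pin; origin at its tip, 60 mm below pin_grip.
- tribrach: The same tribrach with its pedestal; origin on the bench, 75 mm below tribrach_seat.
- collimator: The same collimator with its base; origin on the bench, 130 mm below tube_top.
Mind the look-alikes: they are no part of the job. Leave any turquoise look-alike of the adapter alone. Of the things that look like the pin, the smaller one is meant.

How it is judged (in metres and radians):
On the way, in this order (a step that is already met when the one before it is completed fails the run):
1. the pin hangs upright by its collar in the dock's notch, let go, with the adapter still in the dock (horizontal distance between pin_collar and dock_notch below 0.014 m and z of pin_collar in the frame of dock_notch between -0.004 and 0.005 m and angle between pin_collar's own z axis and vertical below 0.15 rad and contact force between pin and the fingers below 0.05 N and z of adapter_grip in the frame of dock_seat below 0.043 m), for 0.2 s.
2. the adapter is lifted clear of the dock (z of adapter_grip in the frame of dock_seat above 0.055 m), for 0.1 s.
At the end, for the whole second after the job is handed in: Adapter held still and level (0.08 rad), untouched by the tribrach: axis within 7 mm of the seat axis, fork within 10 mm of the stud, feet 4 to 22 mm above the plate; pin upright (0.15 rad) in the notch, collar within 14 mm of its middle and level with the plate (-4 to +5 mm) (horizontal distance between pin_collar and dock_notch below 0.014 m and z of pin_collar in the frame of dock_notch between -0.004 and 0.005 m and angle between pin_collar's own z axis and vertical below 0.15 rad and horizontal distance between adapter_grip and tribrach_seat below 0.007 m and horizontal distance between adapter_fork and tribrach_stud below 0.01 m and z of adapter_grip in the frame of tribrach_seat between 0.049 and 0.067 m and angle between adapter_grip's own z axis and vertical below 0.08 rad and linear speed of adapter below 0.01 m/s and contact force between adapter and the fingers above 1 N and contact force between each of adapter, the fingers and tribrach below 0.05 N); the arm keeps its last pose, push and grip.
It fails at once if the adapter touches the tribrach (over 1 N) (contact force between adapter and tribrach above 1 N).
It fails at once if the collimator is hit (over 1 N) (contact force between any of the arm, the fingers, adapter, pin and collimator above 1 N).
It fails at once if another thing on the bench is moved by more than 30 mm (distance of any of battery, vial, screwdriver, cup, prism, wrench, lens_cap from where it was at the start of the episode above 0.03 m).
It also fails if it takes over 61 s, if anything falls off the work surface, if the arm or the gripper's body presses on something with over 40 N, if the wrist force passes 120 N, or if a joint passes its speed limit or range.

## Working session

There is one attempt and no reset: what is moved stays moved. The work goes in short steps, Python scripts to look and compute and a shell command to move; the robot and the scene stay as the last step left them, time stands still between calls to the robot, and variables do not carry over. Pictures are saved under pics/ and viewed, at most 10 in all, crops included, and the job is handed in when it is done.

```bash
mkdir -p pics
cat > h.py <<'E'
import numpy as np, cv2
from workcell import bot
def snap(n,save=None):
    s=bot.snapshot(n)
    if save: cv2.imwrite('pics/'+save+'.png',s['image'])
    h=s['image'].shape[0]; f=h/2/np.tan(np.radians(s['vertical_fov'])/2)
    s['K']=np.array([[f,0,s['cx']],[0,f,s['cy']],[0,0,1]]); s['T']=np.array(s['cam_to_world']); s['d']=np.array(s['dist'],float)
    return s
def ray(s,uv):
    p=cv2.undistortPoints(np.array(uv,float).reshape(-1,1,2),s['K'],s['d']).reshape(-1,2)
    d=np.c_[p,np.ones(len(p))]@s['T'][:3,:3].T
    return s['T'][:3,3],d
def plane(s,uv,z):
    o,d=ray(s,uv); return o+d*((z-o[2])/d[:,2])[:,None]
def proj(s,P):
    T=np.linalg.inv(s['T']); return cv2.projectPoints(np.array(P,float).reshape(-1,1,3),cv2.Rodrigues(T[:3,:3])[0],T[:3,3],s['K'],s['d'])[0].reshape(-1,2)
E
python3 - <<'E'
from h import *
a=snap('scene','scene');b=snap('top','top')
for s in(a,b):print(np.round(s['T'],2).tolist(),s['K'][0,0],s['d'])
o=bot.observe();print(o['eef_pos'],o['ee_rot'],o['time_s'],o['width'],bot.tcp_to_grasp)
E
```

```text
[[-0.58, 0.46, -0.67, 1207.94], [0.82, 0.32, -0.48, 472.9], [-0.0, -0.83, -0.56, 642.68], [0.0, 0.0, 0.0, 1.0]] 405.6881167725924 [-0.00779992  0.          0.          0.          0.        ]
[[0.0, -1.0, 0.1, 447.32], [-1.0, -0.0, 0.03, 12.39], [-0.03, -0.1, -0.99, 1163.57], [0.0, 0.0, 0.0, 1.0]] 461.02143690665787 [-0.05956811  0.          0.          0.          0.        ]
[209.00017893 614.56532071 230.00468543] [-1.31822104e-04  1.63128634e-01  9.86604067e-01 -1.20245609e-03] 0.1 1.0001054493117318 18.700000000000003
```

View pics/top.png

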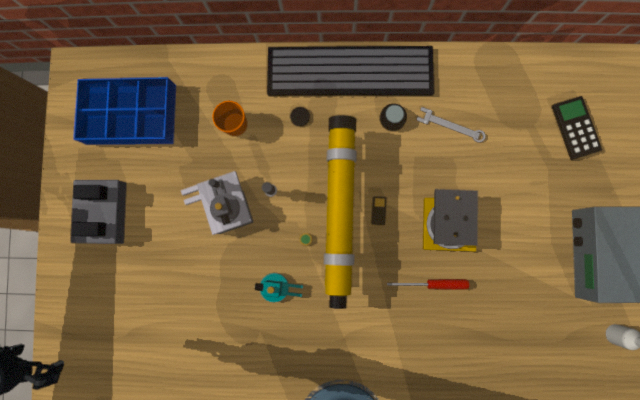

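View pics/scene.png

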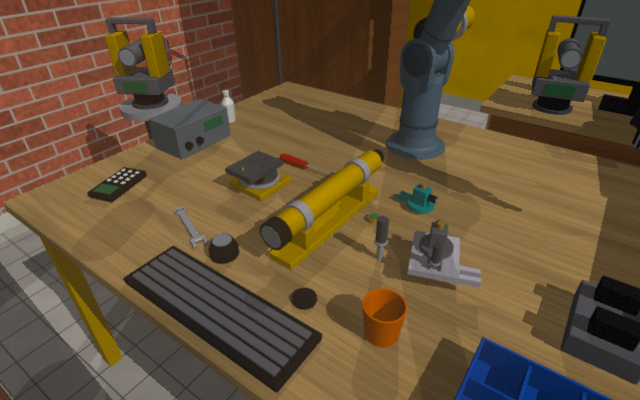

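The top view shows the dock at about (222,203) with its notch prongs pointing left (192,192), so dock +x runs up the image. The big look-alike pin is at (268,188), the turquoise look-alike at (275,288), the tube at (340,210) and the tribrach at (455,218). I'll zoom in next.

Run:
```python
import cv2,numpy as np
t=cv2.imread('pics/top.png');s=cv2.imread('pics/scene.png')
f=lambda i,x,y,w,h,k:cv2.resize(i[y:y+h,x:x+w],None,fx=k,fy=k,interpolation=cv2.INTER_CUBIC)
a=f(t,175,160,100,75,4);b=f(t,410,175,100,75,4);c=f(s,370,195,120,90,10/3);d=f(s,215,135,120,90,10/3)
cv2.imwrite('pics/crop.png',np.vstack([np.hstack([a,b]),np.hstack([c[:300,:400],d[:300,:400]])]))
```

```text
(no output)
```

View pics/crop.png

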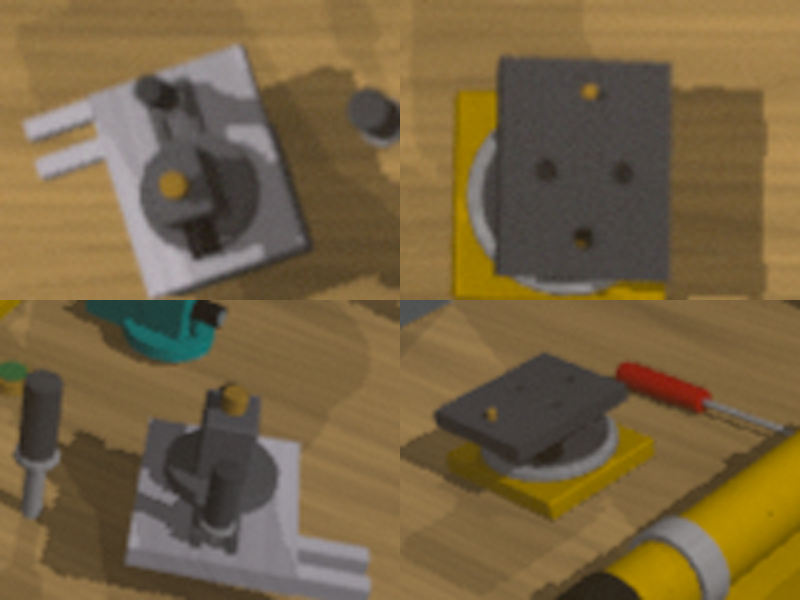

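The crops show the small pin in front of the adapter's fork at the dock's upper edge, the adapter in the dock with its brass spigot at about (218,206), and the tribrach's three holes with the stud at the image top. Next I fit poses from these points.

```bash
cat >> h.py <<'E'
def fit2(L,W):
    L=np.array(L,float)[:,:2];W=np.array(W)[:,:2]
    l=(L-L.mean(0))@[1,1j];w=(W-W.mean(0))@[1,1j];a=np.angle((l.conj()*w).sum())
    R=np.array([[np.cos(a),-np.sin(a)],[np.sin(a),np.cos(a)]]);t=W.mean(0)-R@L.mean(0)
    return t,a,np.linalg.norm(L@R.T+t-W,axis=1)
E
python3 - <<'E'
from h import *
s=snap('top')
c=lambda p,o:np.array(p)/4+o-.375
D=plane(s,c([(90,95),(242,45),(310,247),(152,296)],(175,160)),55)
t,a,r=fit2([(80,50),(80,-50),(-50,-50),(-50,50)],D);print('dock',t.round(1),np.degrees(a),r.round(1))
R=np.array([[np.cos(a),-np.sin(a)],[np.sin(a),np.cos(a)]])
print('pin,notch pred',R@[60,0]+t,R@[60,72]+t)
print('pin top',plane(s,c([(158,90)],(175,160)),113),'spigot',plane(s,c([(173,184)],(175,160)),125))
H=c([(145,170),(223,172),(183,237)],(410,175));W=np.vstack([plane(s,H,75),plane(s,c([(190,91)],(410,175)),83)])
t,a,r=fit2([(13,22.5),(13,-22.5),(-26,0),(60,0)],W);print('trib',t.round(1),np.degrees(a),r.round(1))
P=plane(s,c([(98,57),(270,64),(266,281),(96,272)],(410,175)),75)
print('trib corners',*[x if i<2 else x for i,x in enumerate(fit2([(80,50),(80,-50),(-50,-50),(-50,50)],P))])
print('bigpin',plane(s,[(267,187)],130),'tube',plane(s,[(341,154),(339,259)],130))
from scipy.spatial.transform import Rotation as Q
o=bot.observe();q=o['ee_rot'];print(Q.from_quat(np.r_[q[1:],q[0]]).as_matrix().round(3))
E
```

```text
dock [530.4 282.4] 18.77609616658157 [0.7 1.3 1.8 1. ]
pin,notch pred [587.16151579 301.70920195] [563.98682362 369.8776231 ]
pin top [[586.13799771 297.63649803 113.        ]] spigot [[530.44583699 284.17556439 125.        ]]
trib [ 494.8 -266.8] -2.387209609878619 [0.8 0.5 0.2 0.5]
trib corners [ 494.67892791 -265.79462352] -0.03930113866358572 [1.7860806  1.4896548  0.67777223 1.90772622]
bigpin [[572.72105581 171.17132685 130.        ]] tube [[648.42212605   3.44053118 130.        ]
 [411.54663771   7.68180656 130.        ]]
[[-0.947  0.322 -0.001]
 [ 0.322  0.947 -0.002]
 [-0.    -0.002 -1.   ]]
```

```bash
python3 -m handwheel '[{"travel":[0.03,-0.025,0.01],"rotation":[0,0,0.1],"gripper":0.0854},{"travel":[0.07,-0.06,0.01],"rotation":[0,0,0.2],"gripper":0.0854},{"travel":[0.11,-0.09,0.02],"rotation":[0,0,0.3],"gripper":0.0854},{"travel":[0.15,-0.125,0.02],"rotation":[0,0,0.4],"gripper":0.0854},{"travel":[0.19,-0.155,0.02],"rotation":[0,0,0.5],"gripper":0.0854},{"travel":[0.23,-0.19,0.02],"rotation":[0,0,0.6],"gripper":0.0854},{"travel":[0.27,-0.22,0.02],"rotation":[0,0,0.656],"gripper":0.0854},{"travel":[0.31,-0.255,0.02],"rotation":[0,0,0.656],"gripper":0.0854},{"travel":[0.35,-0.29,0.02],"rotation":[0,0,0.656],"gripper":0.0854},{"travel":[0.37,-0.31,0.02],"rotation":[0,0,0.656],"gripper":0.0854},{"travel":[0.378,-0.315,0.02],"rotation":[0,0,0.656],"gripper":0.0854},{"travel":[0.378,-0.315,0.02],"rotation":[0,0,0.656],"gripper":0.0854},{"travel":[0.378,-0.315,0.02],"rotation":[0,0,0.656],"gripper":0.0854},{"travel":[0.378,-0.315,0.02],"rotation":[0,0,0.656],"gripper":0.0854}]' 20
python3 - <<'E'
from h import *
s=snap('wrist','w1');print(s['T'].round(2).tolist())
o=bot.observe();print(o['eef_pos'],o['ee_rot'],o['q'])
E
```

```text
time_s: 1.55
eef_pos: [585.0, 303.5, 250.9]
ee_rot: [-0.001, -0.166, 0.986, 0.001]
force: [0.4, 0.4, -0.3]
width: 0.999
grip_force: 0.0
[[-0.33, 0.91, 0.25, 520.61], [0.95, 0.31, 0.09, 280.41], [0.0, 0.27, -0.96, 392.81], [0.0, 0.0, 0.0, 1.0]]
[585.14023866 303.40008903 251.05838786] [-5.84165072e-04 -1.65776931e-01  9.86162883e-01  6.59866873e-04] [-0.67196733  0.38685954  0.17146064  1.55772419 -0.07077959  1.20363597
  1.41641794]
```

View pics/w1.png

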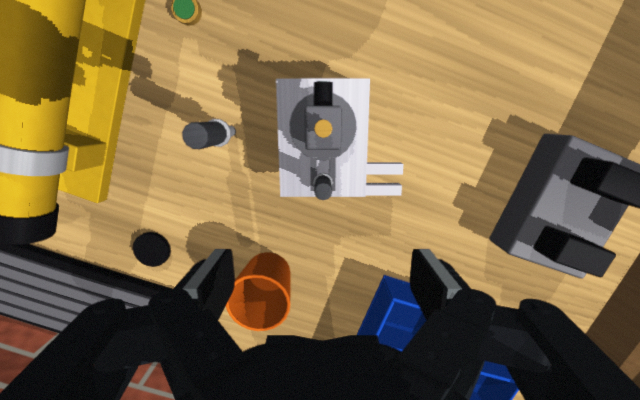

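The wrist view shows the dock plate at (277–371, 79–196), the pin knob at (323,187), the spigot at (323,128) and the prongs at rows 169 and 190 on the right. I'll measure these from here.

Run:
```python
from h import *
s=snap('wrist');im=s['image'];hsv=cv2.cvtColor(im,cv2.COLOR_BGR2HSV)
m=((hsv[...,1]<60)&(hsv[...,2]>110)).astype(np.uint8);m[:, :255]=0;m[:,420:]=0;m[:60]=0;m[215:]=0
for c in(385,392,398):
    print(c,im[155:205,c].mean(1).astype(int).tolist())
q=cv2.morphologyEx(m,cv2.MORPH_CLOSE,np.ones((7,7)))
ys,xs=np.nonzero(m);print(xs.min(),xs.max(),ys.min(),ys.max())
for r in(85,100,120,140,160,180,192):print(r,im[r,270:285].mean(1).astype(int).tolist(),im[r,360:378].mean(1).astype(int).tolist())
b=plane(s,[(323,128.5)],125);print('spig',b)
for n,p in(('kn',[(323,184)]),):print(n,plane(s,p,113))
C=plane(s,[(277,79),(369,79),(371,195),(281,196)],55);t,a,r=fit2([(-50,-50),(-50,50),(80,50),(80,-50)],C);print(t,np.degrees(a),r)
cr=np.hstack([cv2.resize(im[70:220,255:415],None,fx=5,fy=5)[:, :]]);cv2.imwrite('pics/w1c.png',cv2.resize(cr,(640,600)))
```

```text
385 [166, 170, 169, 172, 177, 175, 170, 126, 132, 220, 227, 228, 226, 226, 228, 229, 228, 228, 226, 184, 158, 152, 149, 146, 146, 152, 164, 147, 100, 122, 200, 225, 227, 228, 230, 228, 227, 229, 227, 225, 191, 155, 142, 138, 137, 138, 138, 136, 136, 142]
392 [168, 162, 164, 170, 170, 172, 170, 128, 136, 217, 228, 229, 228, 228, 229, 228, 229, 228, 226, 192, 166, 159, 158, 155, 154, 150, 145, 133, 109, 120, 202, 226, 228, 228, 228, 229, 228, 228, 228, 225, 173, 140, 141, 148, 153, 153, 152, 151, 142, 149]
398 [177, 173, 170, 164, 164, 169, 167, 127, 134, 217, 228, 229, 229, 228, 228, 228, 228, 228, 227, 195, 174, 167, 165, 159, 155, 156, 151, 137, 112, 127, 200, 228, 230, 229, 228, 228, 228, 229, 230, 227, 176, 149, 143, 144, 147, 152, 160, 159, 155, 156]
276 403 78 196
85 [85, 84, 83, 85, 83, 86, 103, 123, 123, 122, 121, 126, 128, 126, 124] [233, 232, 234, 234, 233, 232, 232, 229, 229, 228, 171, 161, 159, 157, 155, 158, 157, 156]
100 [88, 93, 93, 91, 97, 96, 103, 116, 124, 124, 123, 123, 124, 130, 123] [233, 232, 234, 233, 232, 230, 229, 229, 226, 191, 156, 149, 152, 153, 152, 154, 1
[... 326 characters left out ...]
161, 163]
160 [89, 88, 89, 90, 88, 88, 88, 88, 91, 111, 124, 120, 117, 118, 123] [228, 228, 229, 228, 226, 223, 223, 194, 173, 169, 170, 170, 169, 167, 168, 168, 165, 165]
180 [158, 153, 153, 153, 151, 149, 149, 150, 150, 159, 192, 207, 202, 200, 202] [224, 226, 226, 224, 223, 222, 194, 174, 169, 166, 167, 168, 167, 169, 170, 172, 174, 173]
192 [134, 137, 141, 140, 140, 144, 145, 149, 150, 154, 182, 203, 203, 202, 204] [224, 227, 226, 221, 221, 224, 226, 226, 228, 228, 227, 226, 228, 227, 227, 227, 227, 228]
spig [[528.32252256 284.78863183 125.        ]]
kn [[577.67216066 301.96505984 113.        ]]
[527.44344233 286.53316334] 20.183146699068786 [0.63002635 2.65654213 3.31058041 2.66248299]
```

View pics/w1c.png

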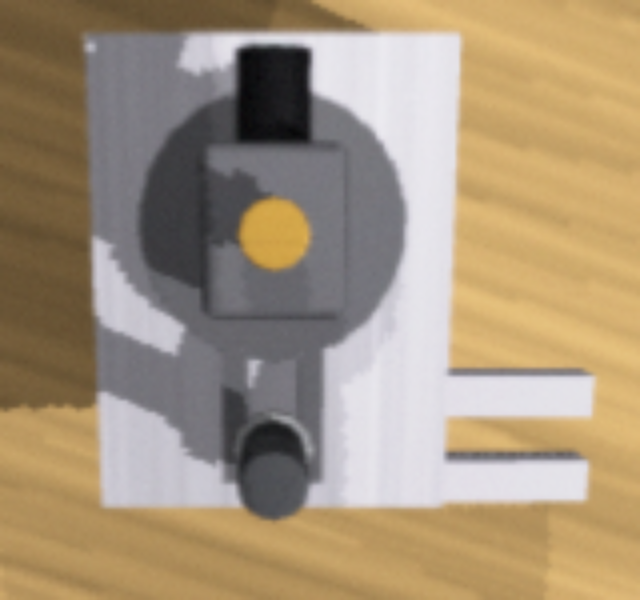

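Run:
```python
from h import *
s=snap('wrist');c=lambda p:np.array(p,float)/4+(255,70)-.375
L=[(-50,-50),(-50,50),(80,50),(80,-50)];px=[(85,33),(461,33),(445,507),(103,507)]
C=plane(s,c(px),55);t,a,r=fit2(L,C);print('corners',t,np.degrees(a),r)
# prongs: x 47.5..60-6.5 etc: tops
L2=L+[(60-18.5,92),(60-6.5,92),(66.5,92),(78.5,92)];px2=px+[(594,375),(592,417),(589,460),(586,501)]
C=plane(s,c(px2),55);t,a,r=fit2(L2,C);print('all',t,np.degrees(a),r,C[4:])
R=np.array([[np.cos(a),-np.sin(a)],[np.sin(a),np.cos(a)]])
print('pin pred',R@[60,0]+t,'notch',R@[60,72]+t,'knob',plane(s,c([(273,485)]),113),'spig',plane(s,c([(275,233)]),125))
o=bot.observe();print(o['eef_pos'])
```

```text
corners [528.23962979 284.75985761] 19.13471052747006 [0.09615174 0.21273875 0.24303895 0.12742489]
all [528.22576291 284.51866733] 19.13119379841812 [0.26148963 0.16332935 0.48538349 0.1853842  0.4358735  0.16088392
 0.33821332 0.16934724] [[537.33128874 384.60533588  55.        ]
 [548.70636936 388.83575206  55.        ]
 [560.66129589 392.99380423  55.        ]
 [572.28929552 397.00288133  55.        ]]
pin pred [584.91200031 304.18260612] notch [561.31527376 372.20609101] knob [[584.47227021 303.69871358 113.        ]] spig [[528.02834835 284.5703375  125.        ]]
[585.72739203 302.61598666 251.25368103]
```

```bash
python3 -m handwheel '[{"travel":[-0.001,0.0014,-0.03],"rotation":[0,0,0],"gripper":0.05},{"travel":[-0.001,0.0014,-0.065],"rotation":[0,0,0],"gripper":0.05},{"travel":[-0.001,0.0014,-0.1],"rotation":[0,0,0],"gripper":0.05},{"travel":[-0.001,0.0014,-0.125],"rotation":[0,0,0],"gripper":0.05},{"travel":[-0.001,0.0014,-0.15],"rotation":[0,0,0],"gripper":0.05},{"travel":[-0.001,0.0014,-0.165],"rotation":[0,0,0],"gripper":0.05},{"travel":[-0.001,0.0014,-0.175],"rotation":[0,0,0],"gripper":0.05},{"travel":[-0.001,0.0014,-0.177],"rotation":[0,0,0],"gripper":0.05},{"travel":[-0.001,0.0014,-0.177],"rotation":[0,0,0],"gripper":0.05},{"travel":[-0.001,0.0014,-0.177],"rotation":[0,0,0],"gripper":0.05}]' 20
python3 -m handwheel '[{"travel":[0,0,0],"rotation":[0,0,0],"gripper":0.03},{"travel":[0,0,0],"rotation":[0,0,0],"gripper":0.02},{"travel":[0,0,0],"rotation":[0,0,0],"gripper":0.01},{"travel":[0,0,0],"rotation":[0,0,0],"gripper":0.01},{"travel":[0,0,0],"rotation":[0,0,0],"gripper":0.01},{"travel":[0,0,0],"rotation":[0,0,0],"gripper":0.01},{"travel":[0,0,0],"rotation":[0,0,0],"gripper":0.01},{"travel":[0,0,0],"rotation":[0,0,0],"gripper":0.01}]' 40
```

```text
time_s: 2.7
eef_pos: [587.4, 302.4, 75.8]
ee_rot: [0.001, -0.163, 0.987, 0.001]
force: [-0.0, -0.5, -0.2]
width: 0.585
grip_force: 0.0
time_s: 3.5
eef_pos: [586.5, 303.5, 75.2]
ee_rot: [0.001, -0.164, 0.986, 0.001]
force: [-1.8, 3.7, 5.0]
width: 0.199
grip_force: 39.1
```

```bash
python3 -m handwheel '[{"travel":[0,0,0.01],"rotation":[0,0,0],"gripper":0.01},{"travel":[0,0,0.02],"rotation":[0,0,0],"gripper":0.01},{"travel":[0,0,0.03],"rotation":[0,0,0],"gripper":0.01},{"travel":[0,0,0.04],"rotation":[0,0,0],"gripper":0.01},{"travel":[0,0,0.05],"rotation":[0,0,0],"gripper":0.01},{"travel":[0,0,0.055],"rotation":[0,0,0],"gripper":0.01},{"travel":[0,0,0.055],"rotation":[0,0,0],"gripper":0.01},{"travel":[0,0,0.055],"rotation":[0,0,0],"gripper":0.01}]'
python3 -m handwheel '[{"travel":[-0.005,0.014,0],"rotation":[0,0,0],"gripper":0.01},{"travel":[-0.010,0.028,0],"rotation":[0,0,0],"gripper":0.01},{"travel":[-0.015,0.042,0],"rotation":[0,0,0],"gripper":0.01},{"travel":[-0.020,0.056,0],"rotation":[0,0,0],"gripper":0.01},{"travel":[-0.0236,0.068,0],"rotation":[0,0,0],"gripper":0.01},{"travel":[-0.0236,0.068,0],"rotation":[0,0,0],"gripper":0.01},{"travel":[-0.0236,0.068,0],"rotation":[0,0,0],"gripper":0.01},{"travel":[-0.0236,0.068,0],"rotation":[0,0,0],"gripper":0.01}]'
python3 - <<'E'
from h import *
s=snap('wrist');im=s['image']
P=proj(s,[[561.3,372.2,55],[561.3,372.2,68]]);print(P,proj(s,[[528.2,284.5,125]]))
S=snap('scene');Q=proj(S,[[561.3,372.2,55],[561.3,372.2,68],[561.3,372.2,128]]);print(Q)
x,y=P[1].astype(int);a=cv2.resize(im[y-60:y+60,x-50:x+50],(500,600))
x,y=Q[1].astype(int);b=cv2.resize(S['image'][max(0,y-35):max(0,y-35)+72,x-18:x+18],(300,600))
cv2.imwrite('pics/n1.png',np.hstack([a,b]))
for i in range(4):o=bot.observe();print(o['eef_pos'].round(1),o['ee_rot'].round(4))
E
```

```text
time_s: 4.3
eef_pos: [586.2, 301.2, 129.2]
ee_rot: [-0.0, -0.163, 0.987, -0.0]
force: [0.2, -0.2, -1.4]
width: 0.199
grip_force: 39.0
time_s: 5.1
eef_pos: [563.4, 368.4, 129.3]
ee_rot: [0.0, -0.163, 0.987, -0.001]
force: [0.4, -0.3, -1.5]
width: 0.199
grip_force: 39.0
[[328.08744197 210.56814959]
 [328.4485128  216.00258335]] [[181.77805425 136.55690086]]
[[469.81822683 273.44008483]
 [471.11753475 268.75307366]
 [477.42895557 245.96661059]]
[563.5 368.2 129.3] [ 1.000e-04 -1.623e-01  9.867e-01 -5.000e-04]
[563.5 368.2 129.3] [ 1.000e-04 -1.623e-01  9.867e-01 -5.000e-04]
[563.5 368.2 129.3] [ 1.000e-04 -1.623e-01  9.867e-01 -5.000e-04]
[563.5 368.2 129.3] [ 1.000e-04 -1.623e-01  9.867e-01 -5.000e-04]
```

View pics/n1.png

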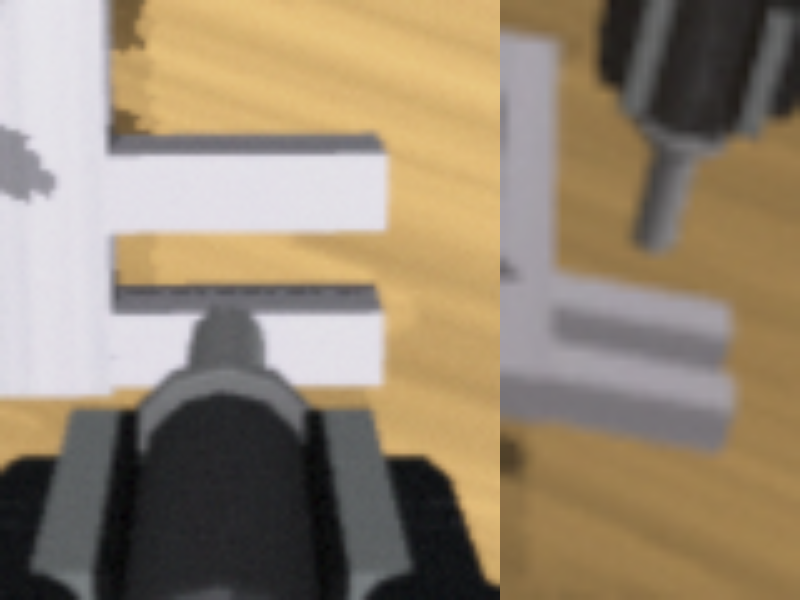

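Run:
```python
from h import *
s=snap('wrist');a=np.radians(19.13);ux=np.array([np.cos(a),np.sin(a),0]);uy=np.array([-ux[1],ux[0],0])
th=np.linspace(0,6.283,60)
def circ(c,z,r): return proj(s,[np.r_[c,z]+r*(np.cos(t)*ux+np.sin(t)*uy) for t in th])
n=np.array([561.3,372.2])
for d in((0,0),(1,0),(0,1)):
  for n_,z,r in(('tip',87,5),('collarbot',122,11),('collartop',126,11)):
    p=circ(n+d[0]*ux[:2]+d[1]*uy[:2],z,r);print(d,n_,'cols',p[:,0].min().round(1),p[:,0].max().round(1),'top',p[:,1].min().round(1))
pe=np.array([(388,153),(386,231),(385,312),(384,385)])/5+(278,156)-.4
print(plane(s,pe,55)[:,:2]); 
t,aa,r=fit2([(-18.5,20),(-6.5,20),(6.5,20),(18.5,20)],plane(s,pe,55));print(t,np.degrees(aa),r)
```

```text
(0, 0) tip cols 321.7 337.0 top 217.9
(0, 0) collarbot cols 310.7 351.2 top 228.4
(0, 0) collartop cols 310.4 351.9 top 231.2
(1, 0) tip cols 321.7 337.0 top 219.3
(1, 0) collarbot cols 310.7 351.1 top 230.2
(1, 0) collartop cols 310.4 351.8 top 233.0
(0, 1) tip cols 323.3 338.5 top 217.9
(0, 1) collarbot cols 312.5 353.0 top 228.4
(0, 1) collartop cols 312.3 353.8 top 231.2
[[537.0708128  384.96602095]
 [548.45399962 388.87072353]
 [560.5807221  393.21015143]
 [571.84657873 397.22997649]]
[561.14916825 372.21108419] 19.45442817512656 [0.06411646 0.10064748 0.04339825 0.08522717]
```

The left half shows the pin held vertically, about 4 mm short of the notch middle towards the plate and centred across the slot to within 1 mm. I'll correct and lower.

```bash
python3 -m handwheel '[{"travel":[-0.0009,0.0039,0],"rotation":[0,0,0],"gripper":0.01},{"travel":[-0.0009,0.0039,0],"rotation":[0,0,0],"gripper":0.01},{"travel":[-0.0009,0.0039,-0.01],"rotation":[0,0,0],"gripper":0.01},{"travel":[-0.0009,0.0039,-0.02],"rotation":[0,0,0],"gripper":0.01},{"travel":[-0.0009,0.0039,-0.028],"rotation":[0,0,0],"gripper":0.01},{"travel":[-0.0009,0.0039,-0.032],"rotation":[0,0,0],"gripper":0.01},{"travel":[-0.0009,0.0039,-0.036],"rotation":[0,0,0],"gripper":0.01},{"travel":[-0.0009,0.0039,-0.04],"rotation":[0,0,0],"gripper":0.01},{"travel":[-0.0009,0.0039,-0.04],"rotation":[0,0,0],"gripper":0.01},{"travel":[-0.0009,0.0039,-0.04],"rotation":[0,0,0],"gripper":0.01}]'
```

```text
time_s: 6.25
eef_pos: [561.8, 373.7, 89.3]
ee_rot: [0.0, -0.163, 0.987, 0.0]
force: [0.5, 0.4, -0.7]
width: 0.199
grip_force: 39.0
```

```bash
python3 -m handwheel '[{"travel":[0,0,-0.007],"rotation":[0,0,0],"gripper":0.01},{"travel":[0,0,-0.014],"rotation":[0,0,0],"gripper":0.01},{"travel":[0,0,-0.02],"rotation":[0,0,0],"gripper":0.01},{"travel":[0,0,-0.024],"rotation":[0,0,0],"gripper":0.01},{"travel":[0,0,-0.026],"rotation":[0,0,0],"gripper":0.01},{"travel":[0,0,-0.026],"rotation":[0,0,0],"gripper":0.01},{"travel":[0,0,-0.026],"rotation":[0,0,0],"gripper":0.01}]'
python3 - <<'E'
from h import *
s=snap('wrist');S=snap('scene')
P=proj(s,[[561.3,372.2,68]]);Q=proj(S,[[561.3,372.2,60]])
x,y=P[0].astype(int);a=cv2.resize(s['image'][y-60:y+60,x-50:x+50],(500,600))
x,y=Q[0].astype(int);b=cv2.resize(S['image'][y-36:y+36,x-18:x+18],(300,600))
cv2.imwrite('pics/n2.png',np.hstack([a,b]))
E
```

```text
time_s: 6.95
eef_pos: [562.0, 373.8, 63.3]
ee_rot: [0.0, -0.163, 0.987, 0.0]
force: [0.6, -0.9, -0.7]
width: 0.197
grip_force: 39.2
```

View pics/n2.png

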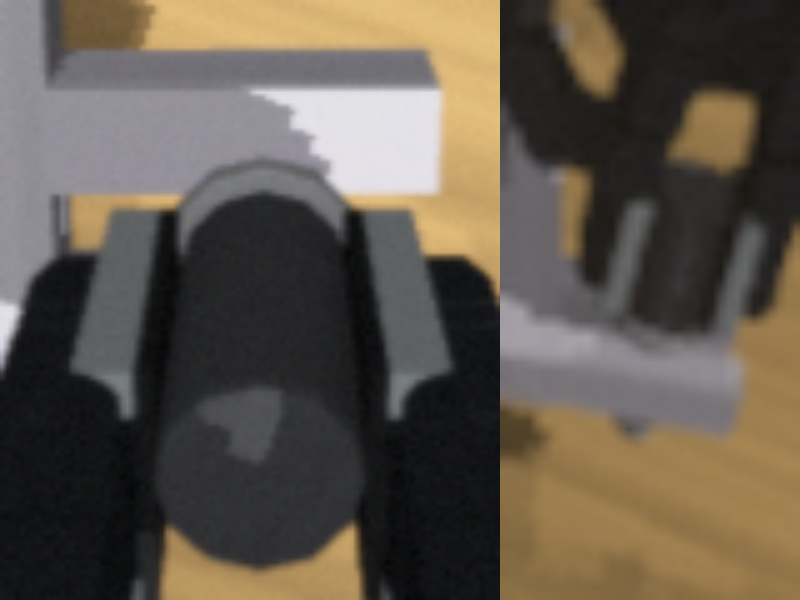

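The left half shows the collar (260,200) overlapping the prong and the shank in the slot. I'll lower the last millimetre and open.

```bash
python3 -m handwheel '[{"travel":[0,0,-0.001],"rotation":[0,0,0],"gripper":0.01},{"travel":[0,0,-0.0015],"rotation":[0,0,0],"gripper":0.01},{"travel":[0,0,-0.0015],"rotation":[0,0,0],"gripper":0.01},{"travel":[0,0,-0.0015],"rotation":[0,0,0],"gripper":0.01}]'
python3 -m handwheel '[{"travel":[0,0,0],"rotation":[0,0,0],"gripper":0.022},{"travel":[0,0,0],"rotation":[0,0,0],"gripper":0.03},{"travel":[0,0,0],"rotation":[0,0,0],"gripper":0.045},{"travel":[0,0,0],"rotation":[0,0,0],"gripper":0.045},{"travel":[0,0,0],"rotation":[0,0,0],"gripper":0.045}]'
python3 -m handwheel '[{"travel":[0,0,0.01],"rotation":[0,0,0],"gripper":0.045},{"travel":[0,0,0.025],"rotation":[0,0,0],"gripper":0.045},{"travel":[0,0,0.05],"rotation":[0,0,0],"gripper":0.045},{"travel":[0,0,0.08],"rotation":[0,0,0],"gripper":0.06},{"travel":[0,0,0.12],"rotation":[0,0,0],"gripper":0.0854},{"travel":[0,0,0.15],"rotation":[0,0,0],"gripper":0.0854},{"travel":[-0.01,-0.03,0.17],"rotation":[0,0,0],"gripper":0.0854},{"travel":[-0.025,-0.065,0.17],"rotation":[0,0,0],"gripper":0.0854},{"travel":[-0.034,-0.09,0.17],"rotation":[0,0,0],"gripper":0.0854},{"travel":[-0.034,-0.09,0.17],"rotation":[0,0,0],"gripper":0.0854},{"travel":[-0.034,-0.09,0.17],"rotation":[0,0,0],"gripper":0.0854},{"travel":[-0.034,-0.09,0.17],"rotation":[0,0,0],"gripper":0.0854}]'
python3 - <<'E'
from h import *
s=snap('wrist','w2');o=bot.observe();print(o['eef_pos'])
P=proj(s,[[528.2,284.5,125],[561.3,372.2,55]]);print(P)
x,y=P.mean(0).astype(int);cv2.imwrite('pics/w2c.png',cv2.resize(s['image'][y-75:y+75,x-100:x+100],(800,600)));print(x-100,y-75)
E
```

```text
time_s: 7.45
eef_pos: [562.0, 373.8, 63.2]
ee_rot: [0.0, -0.163, 0.987, 0.0]
force: [-2.0, -1.2, 6.2]
width: 0.201
grip_force: 39.5
time_s: 7.95
eef_pos: [561.7, 373.6, 61.5]
ee_rot: [-0.0, -0.163, 0.987, -0.0]
force: [-0.5, 0.1, 0.4]
width: 0.523
grip_force: 0.0
time_s: 9.15
eef_pos: [528.0, 285.4, 232.8]
ee_rot: [0.001, -0.164, 0.986, 0.001]
force: [0.4, -0.5, -0.2]
width: 0.999
grip_force: 0.0
[527.8511361  285.54702517 232.44411691]
[[320.9986795  199.50769064]
 [383.86998426 233.27829   ]]
252 141
```

View pics/w2c.png

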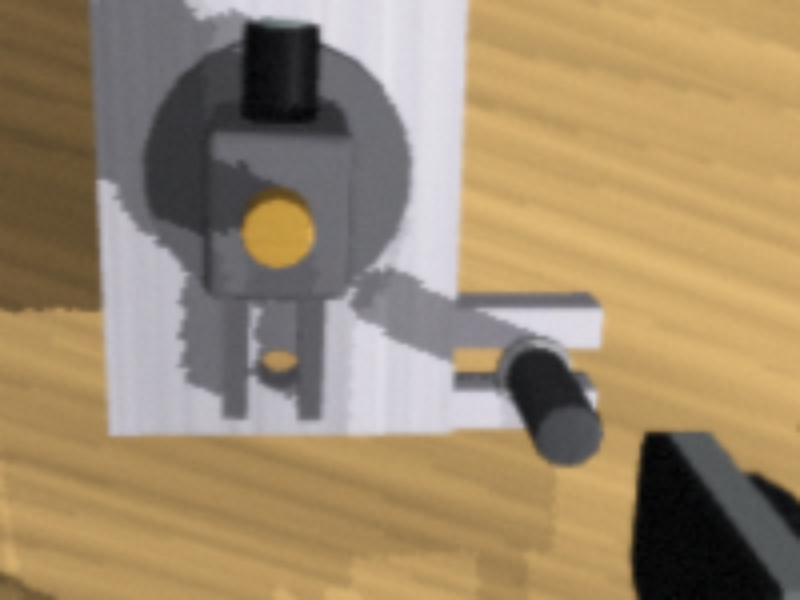

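Run:
```python
from h import *
s=snap('wrist');c=lambda p:np.array(p,float)/4+(252,141)-.375
print('knobtop',plane(s,c([(570,435)]),101),'collar top',plane(s,c([(534,370)]),59),'spig',plane(s,c([(279,234)]),125))
t,a,r=fit2([(80,50),(80,-50)],plane(s,c([(456,432),(110,436)]),55));print(t,np.degrees(a),r)
print('spig front face bottom edge block', plane(s,c([(207,296),(350,299)]),114.5),np.array(bot.observe()['eef_pos']))
```

```text
knobtop [[559.49557226 372.68339669 101.        ]] collar top [[559.04074958 372.08438333  59.        ]] spig [[527.48772659 284.80658104 125.        ]]
[527.07125209 284.91342914] 19.55605777301657 [0.45839098 0.45839098]
spig front face bottom edge block [[549.46844031 274.89603949 114.5       ]
 [539.56515176 306.14303157 114.5       ]] [527.75143711 285.49580945 232.08972011]
```

The pin stands upright in the notch, within about 2 mm of its middle. Next, the adapter.

```bash
python3 -m handwheel '[{"travel":[0,-0.0005,-0.03],"rotation":[0,0,0],"gripper":0.07},{"travel":[0,-0.0005,-0.065],"rotation":[0,0,0],"gripper":0.07},{"travel":[0,-0.0005,-0.095],"rotation":[0,0,0],"gripper":0.07},{"travel":[0,-0.0005,-0.12],"rotation":[0,0,0],"gripper":0.07},{"travel":[0,-0.0005,-0.14],"rotation":[0,0,0],"gripper":0.07},{"travel":[0,-0.0005,-0.15],"rotation":[0,0,0],"gripper":0.07},{"travel":[0,-0.0005,-0.156],"rotation":[0,0,0],"gripper":0.07},{"travel":[0,-0.0005,-0.158],"rotation":[0,0,0],"gripper":0.07},{"travel":[0,-0.0005,-0.158],"rotation":[0,0,0],"gripper":0.07}]'
python3 -m handwheel '[{"travel":[0,0,0],"rotation":[0,0,0],"gripper":0.05},{"travel":[0,0,0],"rotation":[0,0,0],"gripper":0.038},{"travel":[0,0,0],"rotation":[0,0,0],"gripper":0.025},{"travel":[0,0,0],"rotation":[0,0,0],"gripper":0.025},{"travel":[0,0,0],"rotation":[0,0,0],"gripper":0.025},{"travel":[0,0,0],"rotation":[0,0,0],"gripper":0.025},{"travel":[0,0,0],"rotation":[0,0,0],"gripper":0.025},{"travel":[0,0,0],"rotation":[0,0,0],"gripper":0.025}]' 80
```

```text
time_s: 10.15
eef_pos: [528.4, 283.7, 74.4]
ee_rot: [0.001, -0.163, 0.987, 0.0]
force: [0.5, -0.0, 1.2]
width: 0.823
grip_force: 0.0
time_s: 10.95
eef_pos: [528.5, 283.9, 75.0]
ee_rot: [0.001, -0.163, 0.987, 0.001]
force: [-1.1, 0.5, 6.2]
width: 0.389
grip_force: 80.6
```

```bash
python3 -m handwheel '[{"travel":[0,0,0.004],"rotation":[0,0,0],"gripper":0.025},{"travel":[0,0,0.01],"rotation":[0,0,0],"gripper":0.025},{"travel":[0,0,0.018],"rotation":[0,0,0],"gripper":0.025},{"travel":[0,0,0.03],"rotation":[0,0,0],"gripper":0.025},{"travel":[0,0,0.05],"rotation":[0,0,0],"gripper":0.025},{"travel":[0,0,0.075],"rotation":[0,0,0],"gripper":0.025},{"travel":[0,0,0.1],"rotation":[0,0,0],"gripper":0.025},{"travel":[0,0,0.125],"rotation":[0,0,0],"gripper":0.025},{"travel":[0,0,0.15],"rotation":[0,0,0],"gripper":0.025},{"travel":[0,0,0.165],"rotation":[0,0,0],"gripper":0.025},{"travel":[0,0,0.17],"rotation":[0,0,0],"gripper":0.025},{"travel":[0,0,0.17],"rotation":[0,0,0],"gripper":0.025},{"travel":[0,0,0.17],"rotation":[0,0,0],"gripper":0.025}]'
```

```text
time_s: 12.25
eef_pos: [526.7, 282.5, 242.1]
ee_rot: [-0.002, -0.163, 0.987, -0.001]
force: [0.1, 0.3, -4.8]
width: 0.386
grip_force: 80.3
```

```bash
python3 -m handwheel '[{"travel":[-0.002,-0.02,0],"rotation":[0,0,-0.03],"gripper":0.025},{"travel":[-0.004,-0.05,0],"rotation":[0,0,-0.05],"gripper":0.025},{"travel":[-0.006,-0.085,0],"rotation":[0,0,-0.08],"gripper":0.025},{"travel":[-0.008,-0.12,0],"rotation":[0,0,-0.1],"gripper":0.025},{"travel":[-0.01,-0.155,0],"rotation":[0,0,-0.13],"gripper":0.025},{"travel":[-0.012,-0.19,0],"rotation":[0,0,-0.15],"gripper":0.025},{"travel":[-0.014,-0.225,0],"rotation":[0,0,-0.18],"gripper":0.025},{"travel":[-0.016,-0.26,0],"rotation":[0,0,-0.2],"gripper":0.025},{"travel":[-0.018,-0.295,0],"rotation":[0,0,-0.23],"gripper":0.025},{"travel":[-0.02,-0.33,0],"rotation":[0,0,-0.25],"gripper":0.025},{"travel":[-0.022,-0.365,0],"rotation":[0,0,-0.28],"gripper":0.025},{"travel":[-0.024,-0.4,0],"rotation":[0,0,-0.3],"gripper":0.025},{"travel":[-0.026,-0.435,0],"rotation":[0,0,-0.33],"gripper":0.025},{"travel":[-0.028,-0.47,0],"rotation":[0,0,-0.35],"gripper":0.025},{"travel":[-0.03,-0.505,0],"rotation":[0,0,-0.375],"gripper":0.025},{"travel":[-0.032,-0.53,0],"rotation":[0,0,-0.375],"gripper":0.025},{"travel":[-0.033,-0.545,0],"rotation":[0,0,-0.375],"gripper":0.025},{"travel":[-0.033,-0.551,0],"rotation":[0,0,-0.375],"gripper":0.025},{"travel":[-0.033,-0.551,0],"rotation":[0,0,-0.375],"gripper":0.025},{"travel":[-0.033,-0.551,0],"rotation":[0,0,-0.375],"gripper":0.025}]'
python3 - <<'E'
from h import *
s=snap('wrist','w3');print(proj(s,[[494.8,-266.8,75],[554.7,-269.3,83]]));o=bot.observe();print(o['eef_pos'],o['ee_rot'],o['q'])
E
```

```text
time_s: 14.25
eef_pos: [494.6, -266.3, 243.0]
ee_rot: [-0.001, 0.023, 1.0, 0.001]
force: [-0.1, -0.3, -5.1]
width: 0.393
grip_force: 80.3
[[321.37849789 185.13774101]
 [321.6566359  240.43289086]]
[ 494.88651184 -265.94577723  243.18286479] [-5.01880740e-04  2.23292101e-02  9.99750257e-01  7.60244877e-04] [-0.09614049  0.22802805  0.59494473  1.82275942 -0.14126375  1.13439628
  2.07306498]
```

View pics/w3.png

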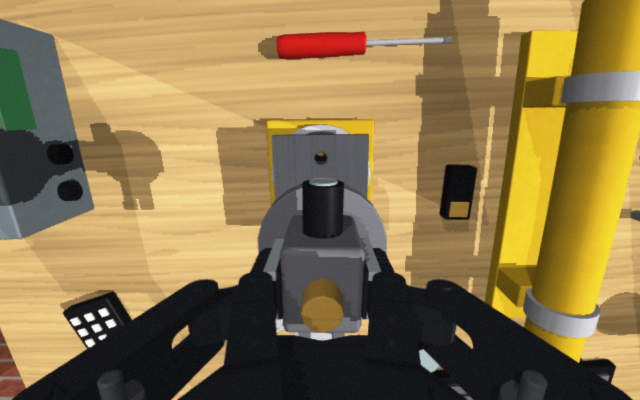

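The wrist view shows the adapter gripped and upright, with its spigot at (322,306) and eyepiece at (322,205). The tribrach's rear hole is at (321,157) behind it, in line. I'll measure the residual offset.

Run:
```python
from h import *
s=snap('wrist');im=s['image'];g=im.mean(2);o=bot.observe();print(o['eef_pos'])
m=(g[145:170,308:335]<45);ys,xs=np.nonzero(m);h=(xs.min()+xs.max())/2+308,(ys.min()+ys.max())/2+145
print('hole',h,m.sum(),plane(s,[h],75))
for r in(140,150,165,180):print(r,g[r,264:282].astype(int).tolist(),g[r,362:378].astype(int).tolist())
print('col',g[124:142,300].astype(int).tolist(),g[124:142,345].astype(int).tolist())
hsv=cv2.cvtColor(im,cv2.COLOR_BGR2HSV);b=((hsv[...,0]>10)&(hsv[...,0]<28)&(hsv[...,1]>140)).astype(np.uint8);b[:270]=0;b[345:]=0;b[:,:290]=0;b[:,355:]=0
ys,xs=np.nonzero(b);print('spig px',xs.min(),xs.max(),ys.min(),ys.max())
# right/left edges of disc
for r in(230,240):print(r,g[r,250:270].astype(int).tolist(),g[r,375:395].astype(int).tolist())
for r in(200,215):print(r,g[r,296:310].astype(int).tolist(),g[r,336:350].astype(int).tolist())
# predicted adapter features if axis at TCP xy and yaw = tool
q=o['ee_rot'];a=np.arctan2(-2*q[1]*q[2]*-1,0) if 0 else None
ty=np.array([2*q[1]*q[2],2*q[2]**2-1]);yaw=np.arctan2(-ty[0],ty[1]);print('yaw deg',np.degrees(yaw))
e=o['eef_pos'];gz=e[2]+17.5;ux=np.array([np.cos(yaw),np.sin(yaw),0]);uy=np.array([-ux[1],ux[0],0]);c=np.array([e[0],e[1],gz]);up=np.array([0,0,1])
th=np.linspace(0,6.28,90);D=proj(s,[c-25*up+36*(np.cos(t)*ux+np.sin(t)*uy) for t in th])
print('disc top pred cols',D[:,0].min(),D[:,0].max(),'row at min',D[D[:,0].argmin(),1])
S=proj(s,[c+33*up+8*(np.cos(t)*ux+np.sin(t)*uy) for t in th]);print('spig pred',S[:,0].min(),S[:,0].max(),S[:,1].min(),S[:,1].max())
print('eyep end pred',proj(s,[c-42*ux+9*uy,c-42*ux-9*uy,c-42*ux+9*up]))
```

```text
[ 495.07369558 -265.87404097  243.33726033]
hole (np.float64(320.5), np.float64(158.5)) 86 [[ 466.91234421 -266.05908244   75.        ]]
140 [122, 125, 109, 101, 105, 108, 106, 101, 92, 96, 94, 89, 88, 96, 95, 94, 94, 92] [93, 93, 97, 94, 94, 97, 112, 145, 150, 152, 157, 160, 165, 166, 166, 169]
150 [118, 119, 118, 104, 104, 106, 107, 106, 100, 95, 90, 93, 90, 93, 93, 93, 91, 94] [91, 96, 95, 93, 96, 99, 129, 143, 150, 152, 162, 157, 164, 168, 172, 165]
165 [107, 107, 108, 107, 105, 101, 107, 107, 111, 99, 95, 91, 92, 92, 95, 91, 96, 94] [94, 92, 91, 93, 91, 131, 210, 187, 164, 162, 162, 165, 166, 168, 168, 167]
180 [117, 117, 117, 118, 114, 106, 104, 109, 124, 111, 95, 92, 93, 91, 89, 90, 93, 93] [92, 93, 93, 89, 101, 158, 198, 175, 154, 157, 157, 162, 168, 165, 170, 180]
col [141, 107, 91, 100, 149, 150, 145, 142, 137, 129, 82, 86, 94, 91, 90, 90, 89, 90] [147, 148, 149, 151, 149, 150, 158, 186, 187, 140, 94, 93, 97, 95, 94, 93, 93, 94]
spig px 301 343 279 331
230 [181, 180, 181, 181, 181, 181, 181, 182, 175, 141, 98, 81, 83, 82, 84, 81, 84, 81, 82, 78] [131, 134, 132, 134, 132, 133, 134, 133, 138, 150, 168, 173, 177, 187, 190, 188, 190, 190, 189, 190]
240 [185, 184, 186, 184, 184, 185, 183, 149, 101, 81, 81, 81, 80, 82, 81, 78, 79, 79, 78, 81] [133, 134, 135, 132, 133, 134, 132, 135, 134, 132, 137, 150, 172, 178, 173, 175, 171, 174, 173, 174]
200 [120, 132, 135, 135, 132, 128, 80, 30, 14, 15, 16, 14, 18, 14] [31, 31, 27, 24, 24, 21, 35, 85, 123, 134, 134, 136, 132, 136]
215 [71, 67, 67, 69, 67, 64, 38, 19, 17, 14, 15, 17, 15, 17] [29, 30, 24, 25, 25, 21, 28, 51, 61, 63, 85, 93, 97, 100]
yaw deg -2.530471264545204
disc top pred cols 256.43801254624327 388.76731009270156 row at min 245.4673223273967
spig pred 301.09239351530255 345.7320268194182 297.523368332025 335.45886876267855
eyep end pred [[344.04886435 182.68984923]
 [301.71560075 182.75374974]
 [323.013909   187.45766858]]
```

Run:
```python
from h import *
s=snap('wrist');im=s['image'];g=cv2.GaussianBlur(im.mean(2),(1,1),0);o=bot.observe();e=o['eef_pos'];print(e)
L=plane(s,[(271.7,140),(272.7,150),(273.2,165)],75);R=plane(s,[(368.3,140),(367.8,150),(366.9,165),(366.4,180)],75);B=plane(s,[(300,133.7),(345,133.3)],75)
print(L,R,B)
fy=lambda P:np.polyfit(P[:,0],P[:,1],1)
l,r=fy(L),fy(R);yl=np.polyval(l,495);yr=np.polyval(r,495);print('yaws',np.degrees(np.arctan([l[0],r[0]])),np.degrees(np.arctan2(B[1,0]-B[0,0],B[0,1]-B[1,1])),'mid',(yl+yr)/2,yl-yr,'backx',B[:,0].mean())
hh=[(320.5,157.5)];print('hole',plane(s,hh,75)-[0,0,0])
for c in(275,285,295,350,360,370):print(c,[int(v) for v in g[180:235,c]][::2])
yaw=np.radians(-2.5);ux=np.array([np.cos(yaw),np.sin(yaw),0]);uy=np.array([-ux[1],ux[0],0]);th=np.linspace(0,6.28,400);c0=np.array([e[0],e[1],e[2]+17.5-25])
D=proj(s,[c0+36*(np.cos(t)*ux+np.sin(t)*uy) for t in th])
for c in(275,285,295,350,360,370):
    k=D[abs(D[:,0]-c)<2];print(c,k[:,1].min())
```

```text
[ 495.16077697 -266.07341908  243.50409298]
[[ 445.96106083 -315.09857721   75.        ]
 [ 456.13861502 -314.95902688   75.        ]
 [ 471.67946509 -315.79803473   75.        ]] [[ 450.41391083 -216.32151005   75.        ]
 [ 460.56345971 -216.88707324   75.        ]
 [ 476.10441561 -217.90378318   75.        ]
 [ 492.07309943 -218.5148015    75.        ]] [[ 441.0125025  -285.75644623   75.        ]
 [ 442.66863771 -240.0040457    75.        ]]
yaws [-1.68488439 -3.0803934 ] 177.92692525352365 mid -267.5696383448185 -97.61220949349129 backx 441.84057010458366
hole [[ 466.12721371 -266.03309084   75.        ]]
275 [93, 95, 96, 94, 95, 94, 95, 95, 93, 93, 75, 64, 83, 82, 84, 83, 81, 83, 81, 82, 80, 80, 79, 82, 81, 82, 83, 80]
285 [92, 93, 96, 93, 95, 93, 69, 71, 84, 82, 81, 82, 81, 81, 82, 82, 85, 83, 81, 82, 82, 85, 81, 77, 79, 81, 80, 73]
295 [86, 89, 90, 72, 62, 81, 85, 90, 87, 83, 81, 81, 82, 82, 81, 85, 82, 82, 59, 62, 63, 62, 63, 61, 64, 61, 63, 64]
350 [96, 91, 93, 90, 73, 93, 139, 133, 135, 132, 133, 133, 135, 133, 134, 135, 123, 117, 69, 50, 47, 46, 48, 45, 50, 60, 61, 62]
360 [92, 94, 91, 91, 91, 92, 87, 84, 128, 138, 138, 134, 133, 135, 135, 134, 133, 134, 135, 134, 133, 119, 119, 117, 120, 118, 120, 117]
370 [154, 154, 151, 150, 151, 150, 153, 154, 156, 157, 149, 95, 112, 143, 132, 135, 134, 134, 135, 134, 135, 136, 136, 133, 134, 134, 135, 133]
275 200.55065058751975
285 193.70161516618407
295 188.51466841640718
350 188.9091826842358
360 193.6960077163429
370 201.23492953163407
```

```bash
python3 -m handwheel '[{"travel":[-0.002,-0.0012,-0.015],"rotation":[0,0,0],"gripper":0.025},{"travel":[-0.002,-0.0012,-0.035],"rotation":[0,0,0],"gripper":0.025},{"travel":[-0.002,-0.0012,-0.055],"rotation":[0,0,0],"gripper":0.025},{"travel":[-0.002,-0.0012,-0.075],"rotation":[0,0,0],"gripper":0.025},{"travel":[-0.002,-0.0012,-0.09],"rotation":[0,0,0],"gripper":0.025},{"travel":[-0.002,-0.0012,-0.105],"rotation":[0,0,0],"gripper":0.025},{"travel":[-0.002,-0.0012,-0.115],"rotation":[0,0,0],"gripper":0.025},{"travel":[-0.002,-0.0012,-0.122],"rotation":[0,0,0],"gripper":0.025},{"travel":[-0.002,-0.0012,-0.127],"rotation":[0,0,0],"gripper":0.025},{"travel":[-0.002,-0.0012,-0.128],"rotation":[0,0,0],"gripper":0.025},{"travel":[-0.002,-0.0012,-0.128],"rotation":[0,0,0],"gripper":0.025},{"travel":[-0.002,-0.0012,-0.128],"rotation":[0,0,0],"gripper":0.025},{"travel":[-0.002,-0.0012,-0.128],"rotation":[0,0,0],"gripper":0.025}]'
python3 - <<'E'
from h import *
S=snap('scene');s=snap('wrist');t=snap('top')
o=bot.observe();print(o['eef_pos'],o['ee_rot'],np.abs(o['joint_velocities']).max())
x,y=proj(S,[[520,-267,100]])[0].astype(int);a=cv2.resize(S['image'][y-50:y+40,x-60:x+60],(480,360));print(x-60,y-50)
x,y=proj(s,[[494,-267,75]])[0].astype(int);y=max(y,60);print(x,y);b=cv2.resize(s['image'][60:210,250:390],(320,343));b=cv2.copyMakeBorder(b,0,17,0,0,0)
cv2.imwrite('pics/fin.png',np.hstack([a,b]))
E
```

```text
time_s: 15.7
eef_pos: [493.3, -269.2, 116.4]
ee_rot: [0.001, 0.023, 1.0, -0.0]
force: [0.2, 0.4, -5.7]
width: 0.388
grip_force: 80.5
[ 493.02117881 -269.07690079  116.12631091] [ 3.49416829e-04  2.33230218e-02  9.99727917e-01 -8.41985893e-05] 0.0032880075647495678
190 107
325 227
```

View pics/fin.png

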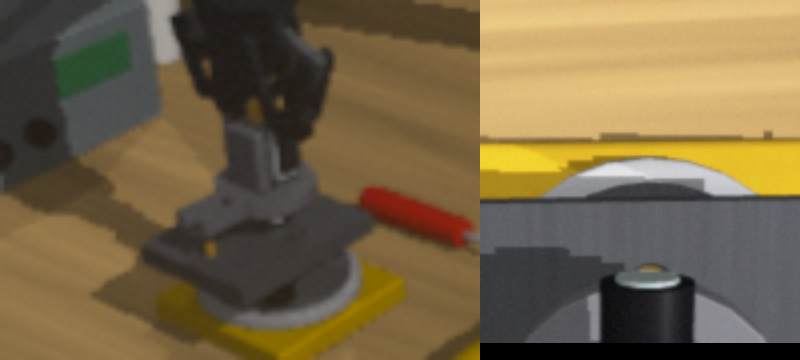

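The scene crop shows the adapter level above the tribrach with its fork over the stud and a clear gap under the disc. The wrist crop shows the eyepiece just covering the rear hole, at (648,270). I'll do one numeric check.

Run:
```python
from h import *
s=snap('wrist');g=s['image'].mean(2);o=bot.observe();e=o['eef_pos'];print(e)
def edge(v,o0):d=np.abs(np.diff(v));return o0+d.argmax()+.5,int(d.max())
for c in(270,290,360,380):
    k=edge(g[135:160,c],135);print('back',k,plane(s,[(c,k[0])],75)[0,:2])
for r in(155,165,180):
    a=edge(g[r,215:275],215);b=edge(g[r,375:435],375);A=plane(s,[(a[0],r),(b[0],r)],75);print(r,a,b,A[:,:2].round(1).tolist(),A.mean(0)[:2])
for r in(195,205):
    a=edge(g[r,285:320],285);b=edge(g[r,325:360],325);print('eyep',a,b,plane(s,[((a[0]+b[0])/2,r)],e[2]+26))
yaw=np.radians(-2.6);ux=np.array([np.cos(yaw),np.sin(yaw),0]);uy=np.array([-ux[1],ux[0],0]);th=np.linspace(0,6.28,400);c0=np.array([e[0],e[1],e[2]-7.5])
D=proj(s,[c0+36*(np.cos(t)*ux+np.sin(t)*uy) for t in th])
for c in(285,295,350,360):
    k=D[abs(D[:,0]-c)<2];print(c,k[:,1].min().round(1),edge(g[165:225,c],165),g[175:215:2,c].astype(int).tolist())
```

```text
[ 492.89598465 -269.03241044  116.02004498]
back (np.float64(146.5), 39) [ 439.79656856 -298.41024038]
back (np.float64(146.5), 51) [ 440.39392046 -286.27624848]
back (np.float64(145.5), 86) [ 441.80081749 -243.85267169]
back (np.float64(145.5), 47) [ 442.3515685  -231.71540915]
155 (np.float64(242.5), 19) (np.float64(404.5), 40) [[444.1, -315.7], [448.8, -216.7]] [ 446.43096371 -266.19962   ]
165 (np.float64(243.5), 8) (np.float64(404.5), 45) [[450.2, -315.8], [455.0, -216.5]] [ 452.59547611 -266.17190791]
180 (np.float64(244.5), 26) (np.float64(403.5), 46) [[459.7, -316.3], [464.4, -216.9]] [ 462.02425797 -266.6004718 ]
eyep (np.float64(302.5), 52) (np.float64(343.5), 53) [[ 454.40549121 -267.18579123  142.02004498]]
eyep (np.float64(302.5), 56) (np.float64(342.5), 53) [[ 458.57219643 -267.5814381   142.02004498]]
285 193.3 (np.float64(168.5), 29) [58, 62, 59, 58, 63, 57, 60, 60, 63, 67, 87, 87, 88, 87, 85, 86, 86, 87, 85, 87]
295 188.5 (np.float64(171.5), 28) [61, 59, 61, 59, 58, 63, 67, 71, 92, 89, 88, 87, 86, 87, 86, 83, 86, 86, 88, 87]
350 188.5 (np.float64(190.5), 42) [93, 96, 96, 97, 96, 96, 80, 82, 141, 143, 144, 139, 141, 139, 139, 141, 141, 140, 137, 124]
360 193.2 (np.float64(195.5), 26) [99, 97, 96, 97, 99, 98, 96, 95, 93, 84, 110, 146, 141, 141, 142, 141, 144, 143, 139, 142]
```

```bash
python3 -c "
from workcell import bot
print(bot.hand_in())"
```

```text
the job is handed in; nothing more can be done
None
```

I handed the job in: the pin hangs upright in the dock's notch, within about 2 mm of its middle. The adapter is gripped still and level over the tribrach, about 2 mm off the seat axis with its feet about 13 mm above the plate. These figures are my own camera and arm measurements; the hand-in returned no verdict.

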